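Rock the sorting gate and feed the valve balls to the red bin

TASK

The seesaw sorting gate on the station is tipped towards the blue bin. Press its raised yellow pad down to rock the gate all the way over to the red bin's side, and only then push the orange shutter tab fully open so that the three waiting steel balls roll over the gate and down the other chute into the red bin. Grasp nothing, never touch or lift the balls, and leave the loose things around the station where they are.

Things in the scene. Friction and masses are not known exactly. Their poses are not given: they have to be found in the camera images.
- station: Fixed grey sorting station, base plate 310 x 560 mm and 10 mm thick, x -135 to 175 mm. Origin on the table under the gate's pivot; x points away from the robot (when not turned), y to the left towards the blue bin, z up. Outlet chutes run down from |y| = 104 mm to the bins, tops below 140 mm.
- pivot (a point): Middle of the seesaw gate's pivot, 130 mm above the table. The gate is a steel trough 200 mm long (y), 46 mm wide (x), rocking about the station's x axis; its walls reach at most 178 mm above the table.
- feed_track (a point): Lower end of the aluminium feed track's floor, 16 mm behind the pivot and 160 mm high. The track is 40 mm wide, 132 mm long, and rises away from the robot along the station's x; its walls reach at most 206 mm above the table.
- gate (a joint): Tilt of the seesaw gate in rad, -0.21 to +0.21 (stops). Negative: the blue (+y) end is down, as at the start; positive: the red (-y) end is down. 0 is level. Friction of about 0.12 N m (some 2 N at a pad) keeps it wherever it is left; it has no spring.
- red_pad (a point): Centre of the top face of the yellow press pad at the red-bin (-y) end of the gate, on the robot's side of the trough; raised at the start. The pad is about 70 mm (x) by 44 mm (y), 5 mm thick, and moves and tilts with the gate; the point is 78 mm from the pivot line (149 to 155 mm above the table at the start, 123 mm when down).
- blue_pad (a point): Centre of the top face of the same kind of yellow pad at the blue-bin (+y) end; down at the start.
- shutter (a joint): Travel of the orange slide shutter in m: about 0 closed (balls held), 0.055 fully open at its stop. It opens as its tab moves along the station's -y. Friction of about 1 N keeps it where it is left; it has no spring.
- shutter_tab (a point): Middle of the outer (+y) face of the orange shutter tab, an upright plate 34 mm (x) by 8 mm (y) by 42 mm high whose top is 255 mm above the table; the point is 236 mm high. It stands on a thin bar (top 213 mm high) that carries the shutter blade. Push this face along the station's -y by 55 mm to open; the space on its +y side is free.
- red_bin: Open red bin at the station's -y end, 130 (x) x 110 (y) x 60 mm, walls 4 mm; origin at the centre of its underside, axes as the station's. The balls must end in here.
- blue_bin: Open blue bin at the station's +y end, same size and kind of origin; no further ball may go there.
- ball0_center (a point): Centre of the first waiting steel ball, 28 mm in diameter, 0.09 kg nominal, held behind the shutter in the feed track.
- ball1_center (a point): Centre of the second waiting ball, behind the first.
- ball2_center (a point): Centre of the third waiting ball, behind the second.
- ball_done_center (a point): Centre of a ball of the same kind already lying in the blue bin; leave it.
- brass_fitting: Loose bystander: brass fitting, 26 mm across and 42 mm high, standing on the base plate in front of the gate. Origin under its centre.
- air_cylinder: Loose bystander: small upright aluminium air cylinder, 40 mm across, 78 mm high, on the base plate behind the red chute. Origin under its centre.
- steel_collar: Loose bystander: dark steel collar, 44 mm across, 16 mm high, on the base plate behind the blue chute. Origin under its centre.
- valve_block: Loose bystander on the table: aluminium valve block with three brass ports, 70 x 45 x 52 mm. Origin under its centre.
- knob_valve: Loose bystander on the table: dark block valve with an orange knob, 50 x 36 x 64 mm. Origin under its centre.
- screwdriver: Loose bystander: screwdriver lying on the table.
- grease_jar: Loose bystander: grey jar, 60 mm across, 70 mm high, on the table. Origin under its centre.

How it is judged:
By the outcome, as a careful person would: the job done as asked, in the order asked, and still so for the second after the job is handed in, with the robot touching nothing.
It also fails if it takes over 43 s, if anything falls off the work surface, if the arm or the gripper's body presses on something with over 40 N, if the wrist force passes 120 N, or if a joint passes its speed limit or range.

ROBOT

A 6-joint arm with a two-finger parallel gripper is mounted at the origin on the work surface. World frame = base frame: x ahead of the robot, y to its left, z up, the work surface at z = 0. Lengths are in m, angles in rad, forces in N, time in s.
With the tool pointing down it reaches from about 0.4 to 0.825 m from the base axis. Payload 7 kg.
Tool frame: the origin (TCP) lies at the very end of the fingers, on their centre line; the grasp point (between the pads) lies 19 mm behind it (arm.grasp_offset is the distance from the TCP to the grasp point, in m); z points along the fingers, x is the direction in which the jaws open and shut, and the axes are right-handed (so a half turn about z gives the same grasp; the last joint's range is limited). The gripper opens to 88 mm and grips with 3 to 60 N. Pads are 19 mm wide; open, the fingers measure 130 mm over their backs; the gripper's body (78 mm by 193 mm) begins 47 mm behind the grasp point.
Start: joints at [1.536, 0.359, 0.012, 0, -1.224, -0.288], TCP at [0.214, 0.64, 0.227] pointing down, gripper open.
Joint ranges: [-3.07, 3.07], [-1.43, 2.12], [-1.02, 1.25], [-3.03, 1.67], [-3.05, -0], [-3.03, 3.03]. Speed limits (rad/s): [2.39, 2.39, 3.01, 3.14, 3.14, 3.14].

INTERFACE

Orientations are given as a 3x3 rotation matrix whose columns are the frame's x, y, z axes.
In Python, from workcell import arm, imaging gives the robot as it stands. The module is installed in compiled form; this text tells all that it offers.
- The arm moves only by the tool send_rows, never from a script. Its arguments are lists of equal length, an entry for each row: "gripper": the gripper's target within -1 to 1 (fully open at 1, half-way at 0, shut at -1); "linear": the shift along the tool's x, y, z in cm, a list of three; "twist": the turn about the tool's z in rad. In form: {"gripper": [gripper, ...], "linear": [[x, y, z], ...], "twist": [twist, ...]}. A call has 1 to 20 rows; each row is the pose to reach, as a shift and turn from the pose commanded when the call began, along the tool's axes at that moment; what a row does not reach only later rows make up. A row lasts 1/10 s, in which the tool goes at most 50 mm and 8.59 degrees, less where a joint would pass 70% of its speed; a pose out of reach is approached as far as the arm can. A call with a gripper value outside its range is refused whole. The fingers move at their own pace and stop on an object; the grip force is fixed at half the most. Time passes only in rows, so rows that repeat a pose let the fingers close. It gives the time, the measured TCP pose, the force and the opening at its end, in the units of the state.
- arm.get_obs(): the state, without advancing time (a new reading comes with each control period).
- imaging.get_image(name): name is "side" or "top" or "wrist"; returns a dict with "image" (400x640x3 uint8, blue, green, red), "depth" (400x640 float32, m along the optical axis (not along the pixel's ray), 0 where there is no reading), "vertical_fov" (degrees; the focal length in pixels is half the picture's height over the tangent of half this angle, whatever the lens; pixels are square), "cx", "cy" (the principal point, pixels), "R" (3x3) and "t" (3): a world point X has camera coordinates R X + t. Camera axes: x right, y down, z forward; pixel columns grow to the right and rows downward; lengths in m; the calibration is good to about 2 mm. The wrist camera is an equidistant fisheye: a pixel r from the principal point sees the ray r / f radians off the axis. A picture is of the moment at which its call begins.
- arm.close_job(): hands the job in, once; it reports no verdict.
The state is a dict: "clock": time; "q": joint angles; "joint_vel": joint speeds; "tau": joint torques, N m; "ee_pos": TCP position; "tool_rot": TCP orientation; "force": force on the tool from outside, world axes, zero at the start; "torque": the same for the moment, N m; "grip_width": finger opening in m.
Only numpy, scipy, OpenCV 4.12 (cv2) and the standard library are available. Lean on these libraries where they do the work, as an engineer would, in place of code of your own. Each camera call takes 0.05 s, during which the arm holds its last target.

## Working session

There is one attempt and no reset: what is moved stays moved. The work goes in short steps, Python scripts to look and compute and a tool call to move; the robot and the scene stay as the last step left them, time stands still between calls to the robot, and variables do not carry over. Pictures are saved under pics/ and viewed, and the job is handed in when it is done.

Besides the shell and the picture viewer there is one more tool, called after "Request:" as name(argument=value, ...) on one line, values as JSON. send_rows: Moves the arm, as the interface text tells. Its arguments: {"type":"object","properties":{"gripper":{"type":"array"},"linear":{"type":"array"},"twist":{"type":"array"}},"required":["gripper","linear","twist"]}

```bash
mkdir -p pics; cat > h.py <<'E'
import numpy as np,cv2
from workcell import arm,imaging
def cap(n,tag):
    d=imaging.get_image(n); cv2.imwrite(f'pics/{tag}.png',d['image']); np.savez(f'{tag}.npz',**d); return d
def f(d): return 200/np.tan(np.radians(d['vertical_fov'])/2)
def pts(d):
    F=f(d); v,u=np.mgrid[0:400,0:640]; z=d['depth']
    P=np.stack([(u-d['cx'])/F*z,(v-d['cy'])/F*z,z],-1)
    return (P-d['t'])@d['R']
E
python3 - <<'E'
from h import *
o=arm.get_obs(); print(o['clock'],o['ee_pos'],o['tool_rot'],o['grip_width'])
for n in('top','side'):
    d=cap(n,n+'0'); print(n,-d['R'].T@d['t'],d['R'][2])
E
```

```text
0.0 [0.21396553 0.6396941  0.22561182] [[-3.17300734e-01 -9.48324880e-01 -4.07083921e-04]
 [-9.48323573e-01  3.17300975e-01 -1.57889714e-03]
 [ 1.62647557e-03 -1.14937945e-04 -9.99998671e-01]] 0.08768337128488884
top [ 0.33435244 -0.0176772   1.67384609] [ 0.16447616  0.00970055 -0.98633336]
side [0.49248945 1.10657202 1.0625065 ] [ 0.06413557 -0.77696774 -0.62626493]
```

View pics/top0.png

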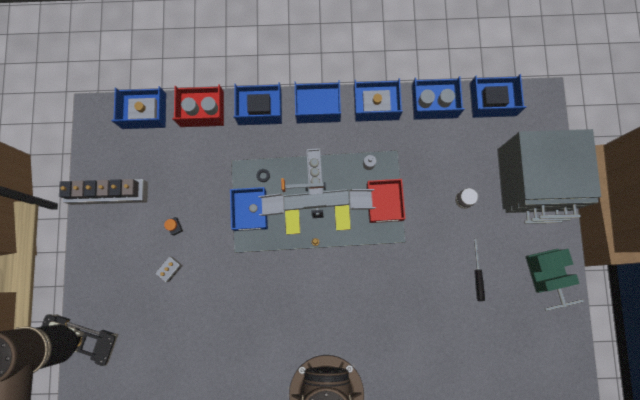

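View pics/side0.png

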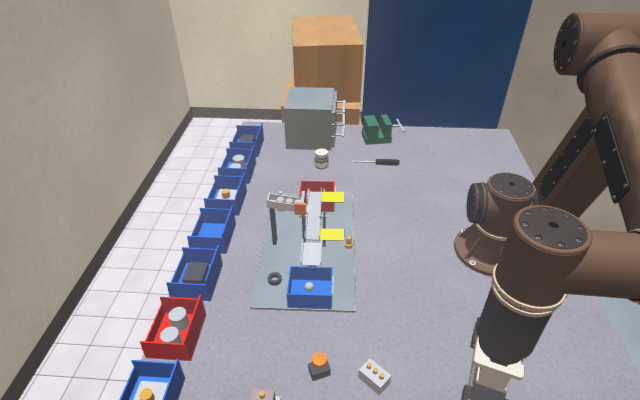

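The top view shows the station around (318,200), with the blue bin on the left at (249,209), the red bin at (385,201), the pads at (293,222) and (342,217), and the orange tab at (283,184). Next I'll measure these.

```bash
python3 - <<'E'
from h import *
for n in('top0','side0'):
    d=dict(np.load(n+'.npz')); P=pts(d); h=cv2.cvtColor(d['image'],cv2.COLOR_BGR2HSV)
    for nm,lo,hi,amin in(('yellow',(25,150,100),(35,255,255),30),('orange',(5,150,100),(18,255,255),8),('red',(0,180,80),(3,255,255),60),('blue',(105,150,60),(125,255,255),60)):
        m=cv2.inRange(h,lo,hi); k,l,s,c=cv2.connectedComponentsWithStats(m)
        for i in range(1,k):
            if s[i,4]<amin: continue
            q=P[l==i]; q=q[np.isfinite(q).all(1)]; md=np.median(q,0)
            if not(0.35<md[0]<0.9 and abs(md[1])<.4): continue
            print(n,nm,c[i].round(1),s[i],'med',md.round(4),'p2',np.percentile(q,3,0).round(3),'p98',np.percentile(q,97,0).round(3), 'rect',cv2.minAreaRect(q[:,:2].astype(np.float32)*1000) )
d=dict(np.load('top0.npz'))
cv2.imwrite('pics/t0z.png',cv2.resize(d['image'][140:260,220:420],None,fx=4,fy=4,interpolation=cv2.INTER_CUBIC))
d=dict(np.load('side0.npz'))
cv2.imwrite('pics/s0z.png',cv2.resize(d['image'][170:320,240:370],None,fx=4,fy=4,interpolation=cv2.INTER_CUBIC))
# base plate: color corners
E
```

```text
top0 orange [282.6 183.6] [282 179   2  11  18] med [0.6212 0.1025 0.2536] p2 [0.606 0.102 0.251] p98 [0.633 0.105 0.26 ] rect ((618.9361572265625, 103.58688354492188), (29.755815505981445, 3.3844449520111084), 1.253786563873291)
top0 blue [246.5 208.6] [ 231  188   36   42 1167] med [0.5861 0.2461 0.0146] p2 [0.521 0.181 0.006] p98 [0.646 0.286 0.07 ] rect ((472.5697326660156, 161.65753173828125), (426.1209411621094, 153.2344970703125), 32.5989990234375)
side0 yellow [331.9 196.7] [322 192  21  10 199] med [ 0.5364 -0.0619  0.1522] p2 [ 0.503 -0.082  0.146] p98 [ 0.568 -0.043  0.158] rect ((536.0909423828125, -63.17438507080078), (67.16159057617188, 45.66719436645508), 2.5746541023254395)
side0 yellow [331.2 234.1] [320 229  23  11 244] med [0.5306 0.0907 0.1239] p2 [0.497 0.07  0.118] p98 [0.563 0.11  0.129] rect ((510.66864013671875, 586.710693359375), (68.4858627319336, 1040.3370361328125), 2.367602586746216)
side0 orange [300.  203.5] [295 203  11   2  22] med [0.6227 0.1074 0.2538] p2 [0.608 0.102 0.251] p98 [0.637 0.111 0.257] rect ((622.5260620117188, 106.09647369384766), (29.238405227661133, 10.043344497680664), 6.165304660797119)
side0 blue [309.4 286.8] [287 266  45  30 604] med [0.5836 0.2169 0.0141] p2 [0.527 0.184 0.01 ] p98 [0.647 0.289 0.071] rect ((566.2736206054688, 643.6019287109375), (126.91394805908203, 932.13671875), 2.8525807857513428)
```

View pics/t0z.png

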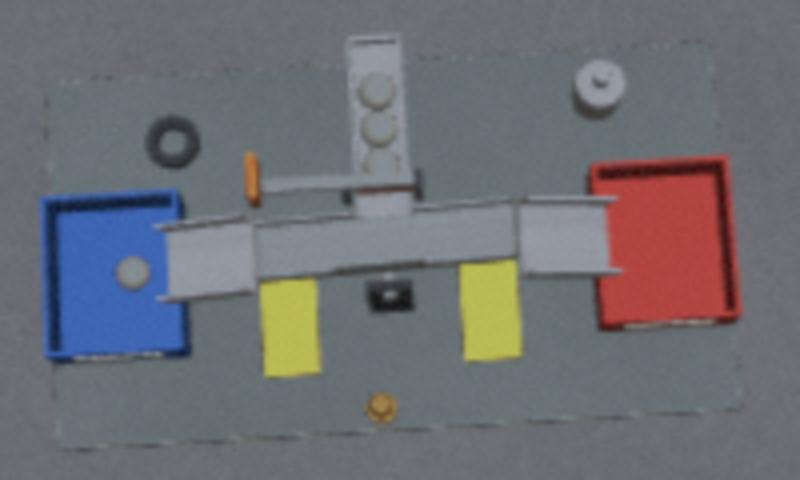

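View pics/s0z.png

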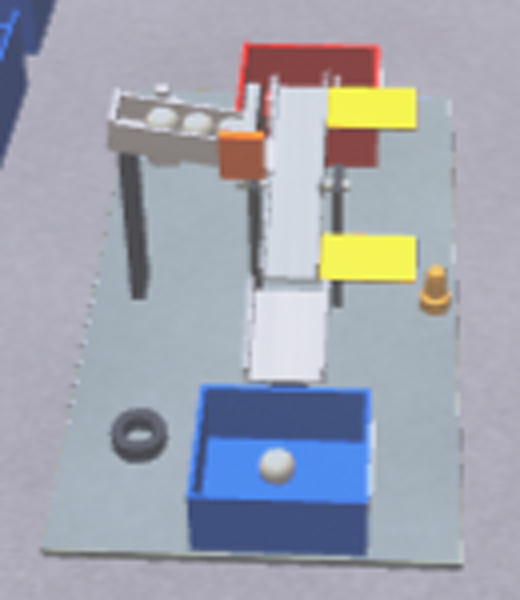

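Station yaw is about +2.3°. The red pad centre is near (0.536, -0.063, 0.152), and the tab's outer face is at y≈0.108, x≈0.622. Next I'll close the fingers, raise the tool and move above the red pad.

Request:
send_rows(gripper=[-1,-1,-1,-1,-1,-1,-1,-1,-1,-1,-1,-1,-1,-1,-1,-1,-1,-1,-1,-1], linear=[[0,0,-4.5],[0,0,-9],[0,0,-13.4],[57,-52.2,-13.4],[57,-52.2,-13.4],[57,-52.2,-13.4],[57,-52.2,-13.4],[57,-52.2,-13.4],[57,-52.2,-13.4],[57,-52.2,-13.4],[57,-52.2,-13.4],[57,-52.2,-13.4],[57,-52.2,-13.4],[57,-52.2,-13.4],[57,-52.2,-13.4],[57,-52.2,-13.4],[57,-52.2,-13.4],[57,-52.2,-13.4],[57,-52.2,-13.4],[57,-52.2,-13.4]], twist=[0,0,0,-0.363,-0.363,-0.363,-0.363,-0.363,-0.363,-0.363,-0.363,-0.363,-0.363,-0.363,-0.363,-0.363,-0.363,-0.363,-0.363,-0.363])

```text
clock: 2.1
ee_pos: [0.5288, -0.0688, 0.3593]
tool_rot: [[0.036, -0.999, -0.002], [-0.999, -0.036, -0.001], [0.001, 0.002, -1.0]]
force: [0.6, 0.1, -0.9]
grip_width: 0.0004
```

```bash
python3 - <<'E'
from h import *
d=cap('wrist','w1'); s=cap('side','s1')
cv2.imwrite('pics/s1z.png',cv2.resize(s['image'][100:320,220:400],None,fx=3,fy=2.7))
# wrist fisheye: project measured points
F=f(d); print(F,d['cx'],d['cy'])
def proj(X):
    c=d['R']@np.array(X)+d['t']; r=np.linalg.norm(c[:2]); th=np.arctan2(r,c[2]); return np.array([d['cx'],d['cy']])+F*th*c[:2]/r
im=d['image'].copy()
for X in([.536,-.063,.152],[.5306,.0907,.1239],[.622,.104,.255],[.503,-.062,.152],[.569,-.063,.152]):
    p=proj(X); print(X,p.round()); 
    cv2.drawMarker(im,tuple(int(a) for a in p),(255,0,255),0,8)
cv2.imwrite('pics/w1m.png',im)
E
```

```text
309.70691628693146 321.38139856069864 200.05865864740102
[0.536, -0.063, 0.152] [316. 167.]
[0.5306, 0.0907, 0.1239] [203. 164.]
[0.622, 0.104, 0.255] [140.  98.]
[0.503, -0.062, 0.152] [314. 193.]
[0.569, -0.063, 0.152] [317. 140.]
```

View pics/w1m.png

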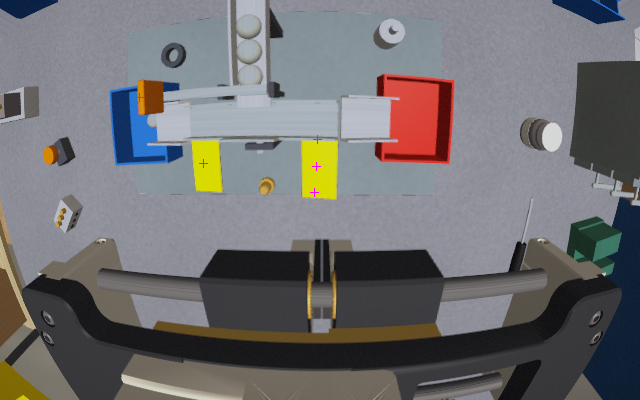

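View pics/s1z.png

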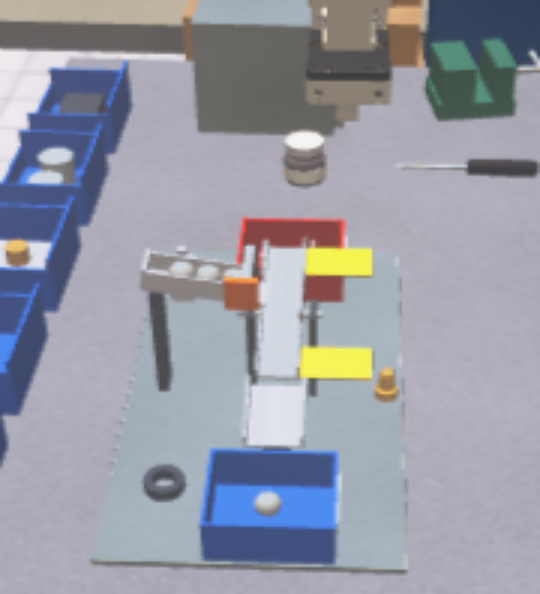

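The wrist view shows the red pad centred at (320,169), within about 5 mm of my measurement, and the tab at (150,98). Before descending I'll check where the camera sits on the tool.

```bash
python3 - <<'E'
from h import *
d=dict(np.load('w1.npz')); print(-d['R'].T@d['t'], d['R'][2]); print(arm.get_obs()['ee_pos'])
E
```

```text
[ 0.61294388 -0.06641259  0.51752224] [-0.30928106 -0.0114494  -0.95090175]
[ 0.52814489 -0.06651834  0.35988401]
```

Request:
send_rows(gripper=[-1,-1,-1,-1,-1,-1,-1], linear=[[0,0,4],[0,0,8],[0,0,12],[0,0,15],[0,0,17],[0,0,18.5],[0,0,18.5]], twist=[0,0,0,0,0,0,0])

```text
clock: 2.9
ee_pos: [0.5267, -0.065, 0.1737]
tool_rot: [[0.042, -0.999, -0.004], [-0.999, -0.042, -0.0], [0.0, 0.004, -1.0]]
force: [1.1, -0.7, -0.6]
grip_width: 0.0004
```

Request:
send_rows(gripper=[-1,-1,-1,-1,-1,-1,-1,-1,-1,-1], linear=[[0,0,0.5],[0,0,1],[0,0,1.5],[0,0,2],[0,0,2.5],[0,0,3],[0,0,3.5],[0,0,4],[0,0,4.2],[0,0,4.2]], twist=[0,0,0,0,0,0,0,0,0,0])

```text
clock: 3.9
ee_pos: [0.5281, -0.066, 0.1331]
tool_rot: [[0.04, -0.999, -0.001], [-0.999, -0.04, 0.0], [-0.0, 0.001, -1.0]]
force: [0.1, 0.2, 0.2]
grip_width: 0.0006
```

```bash
python3 - <<'E'
from h import *
s=cap('side','s2'); w=cap('wrist','w2')
cv2.imwrite('pics/s2z.png',cv2.resize(s['image'][100:320,220:400],None,fx=3,fy=2.7))
E
```

```text
(no output)
```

View pics/s2z.png

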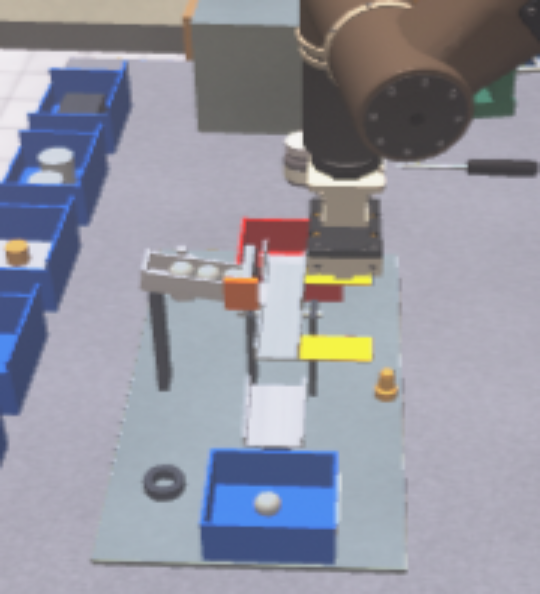

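View pics/w2.png

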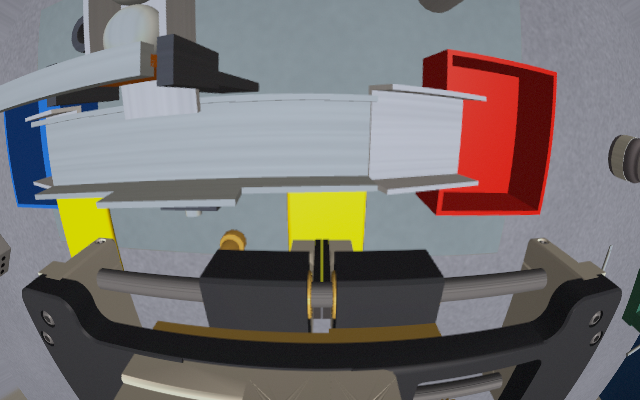

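The gate is following: the blue pad has risen in the side view at about (335,348). I'll keep pressing down to the stop.

Request:
send_rows(gripper=[-1,-1,-1,-1,-1], linear=[[0,0,0.2],[0,0,0.4],[0,0,0.6],[0,0,0.8],[0,0,0.8]], twist=[0,0,0,0,0])

```text
clock: 4.5
ee_pos: [0.5285, -0.0659, 0.1255]
tool_rot: [[0.04, -0.999, 0.0], [-0.999, -0.04, 0.0], [-0.0, -0.0, -1.0]]
force: [0.4, 1.0, 0.4]
grip_width: 0.0003
```

Request:
send_rows(gripper=[-1,-1,-1], linear=[[0,0,0.15],[0,0,0.3],[0,0,0.3]], twist=[0,0,0])

```text
clock: 4.8
ee_pos: [0.5287, -0.066, 0.125]
tool_rot: [[0.041, -0.999, 0.002], [-0.999, -0.041, -0.0], [0.0, -0.002, -1.0]]
force: [-9.2, 3.2, 23.7]
grip_width: 0.0001
```

The force rose to 24 N while the TCP stopped at z≈0.125, so the gate is on its stop. I'll retract and check.

Request:
send_rows(gripper=[-1,-1,-1,-1,-1,-1,-1], linear=[[0,0,-1],[0,0,-5],[0,0,-10],[0,0,-15],[0,0,-20],[0,0,-20],[0,0,-20]], twist=[0,0,0,0,0,0,0])

```text
clock: 5.5
ee_pos: [0.5287, -0.0659, 0.3238]
tool_rot: [[0.04, -0.999, 0.003], [-0.999, -0.04, 0.001], [-0.001, -0.003, -1.0]]
force: [-0.1, 0.1, -0.5]
grip_width: 0.0005
```

```bash
python3 - <<'E'
from h import *
print(arm.get_obs()['ee_pos'])
for n in('side','top'):
    d=cap(n,n+'3'); P=pts(d); h=cv2.cvtColor(d['image'],cv2.COLOR_BGR2HSV)
    for nm,lo,hi,a in(('y',(25,120,100),(35,255,255),30),('o',(5,150,100),(18,255,255),8)):
        m=cv2.inRange(h,lo,hi); k,l,s,c=cv2.connectedComponentsWithStats(m)
        for i in range(1,k):
            q=P[l==i]; md=np.median(q,0)
            if s[i,4]>a and .4<md[0]<.75 and abs(md[1])<.2: print(n,nm,c[i].round(),md.round(4),np.percentile(q,3,0).round(3),np.percentile(q,97,0).round(3))
d=dict(np.load('side3.npz'));cv2.imwrite('pics/s3z.png',cv2.resize(d['image'][100:320,220:400],None,fx=3,fy=2.7))
E
```

```text
[ 0.52872323 -0.06591977  0.32382162]
side y [333. 203.] [ 0.5338 -0.0622  0.1231] [ 0.499 -0.085  0.117] [ 0.568 -0.044  0.128]
side y [331. 226.] [0.5309 0.0887 0.1547] [0.495 0.067 0.149] [0.565 0.108 0.161]
side o [300. 204.] [0.6226 0.1075 0.2544] [0.608 0.104 0.251] [0.637 0.112 0.257]
top y [343. 226.] [ 0.5091 -0.071   0.1212] [ 0.496 -0.087  0.112] [ 0.526 -0.05   0.25 ]
top y [294. 228.] [0.5012 0.0774 0.1526] [0.492 0.065 0.147] [0.519 0.101 0.161]
```

View pics/s3z.png

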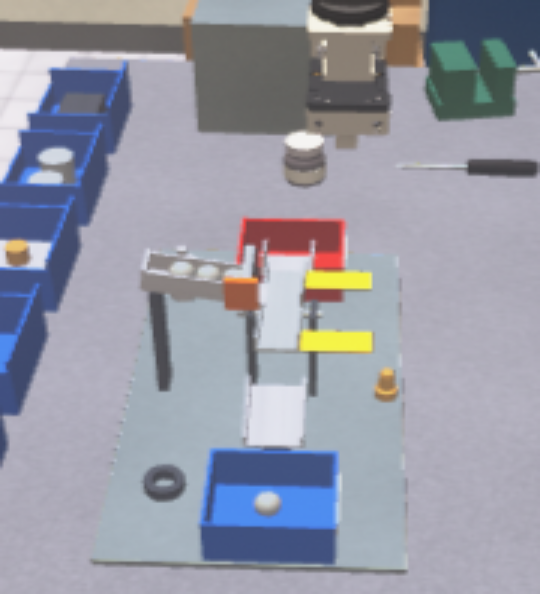

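The red pad top is at z=0.123, which means fully down, and the blue pad is at 0.155. The balls are still held. Next I'll move to the free +y side of the tab.

Request:
send_rows(gripper=[-1,-1,-1,-1,-1,-1,-1,-1,-1,-1,-1,-1,-1], linear=[[-4,-2,0],[-8,-4,0],[-12,-6,0],[-16,-8,0],[-20,-10,0],[-22,-10.1,0],[-22,-10.1,0],[-22,-10.1,0],[-22,-10.1,3],[-22,-10.1,6],[-22,-10.1,8],[-22,-10.1,9.3],[-22,-10.1,9.3]], twist=[0,0,0,0,0,0,0,0,0,0,0,0,0])

```text
clock: 6.9
ee_pos: [0.6194, 0.1565, 0.2279]
tool_rot: [[0.039, -0.999, -0.003], [-0.999, -0.039, -0.001], [0.001, 0.003, -1.0]]
force: [0.7, -0.4, -0.4]
grip_width: 0.0006
```

```bash
python3 - <<'E'
from h import *
print(arm.get_obs()['ee_pos'])
d=cap('side','s4');cv2.imwrite('pics/s4z.png',cv2.resize(d['image'][100:320,220:400],None,fx=3,fy=2.7))
cap('wrist','w4')
E
```

```text
[0.61939962 0.15647405 0.22792365]
```

View pics/s4z.png

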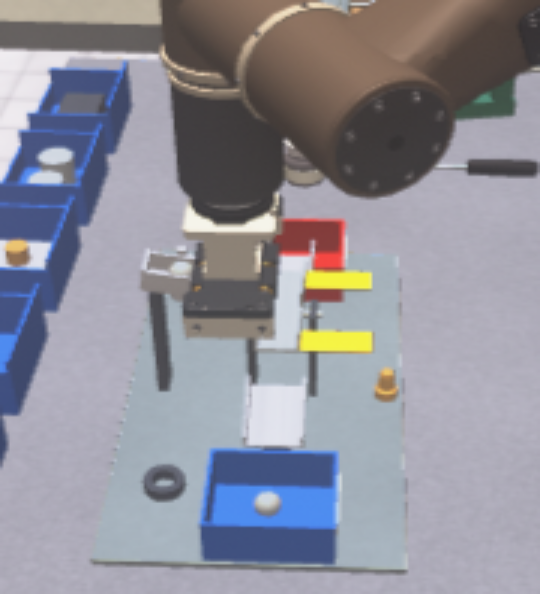

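View pics/w4.png

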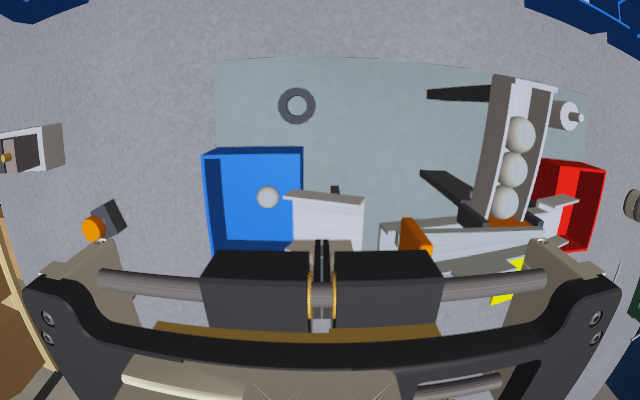

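Request:
send_rows(gripper=[-1,-1,-1,-1,-1,-1,-1,-1,-1], linear=[[1,0,0],[2,0,0],[3,0,0],[4,0,0],[5,0,0],[6,0,0],[7,0,0],[7.5,0,0],[7.5,0,0]], twist=[0,0,0,0,0,0,0,0,0])

```text
clock: 7.9
ee_pos: [0.6234, 0.082, 0.2294]
tool_rot: [[0.039, -0.999, -0.0], [-0.999, -0.039, -0.0], [0.0, 0.0, -1.0]]
force: [0.3, 0.1, -0.3]
grip_width: 0.0004
```

```bash
python3 - <<'E'
from h import *
print(arm.get_obs()['ee_pos'])
cap('wrist','w5')
E
```

```text
[0.62339124 0.08195909 0.22944072]
```

View pics/w5.png

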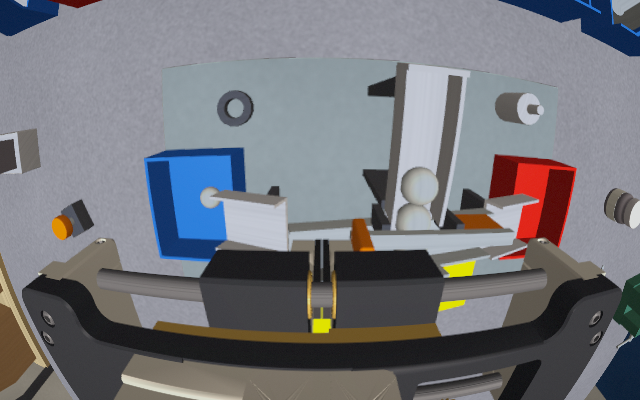

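The shutter is part open and the first balls are rolling, so I'll push on to the stop.

Request:
send_rows(gripper=[-1,-1,-1,-1,-1], linear=[[0.5,0,0],[1,0,0],[1.3,0,0],[1.6,0,0],[1.6,0,0]], twist=[0,0,0,0,0])

```text
clock: 8.45
ee_pos: [0.624, 0.0722, 0.2295]
tool_rot: [[0.042, -0.999, 0.001], [-0.999, -0.042, 0.008], [-0.008, -0.002, -1.0]]
force: [-5.5, 23.2, 1.4]
grip_width: 0.0003
```

It stopped at 23 N with y=0.072, so the shutter is at its stop. I'll back off, lift and look.

Request:
send_rows(gripper=[-1,-1,-1,-1,-1,-1,-1,-1,-1,-1], linear=[[-1,0,0],[-4,0,0],[-7,0,0],[-9,0,-3],[-9,0,-7],[-13,0,-10],[-17,0,-12],[-20,0,-12],[-20,0,-12],[-20,0,-12]], twist=[0,0,0,0,0,0,0,0,0,0])

```text
clock: 9.45
ee_pos: [0.6158, 0.2672, 0.3489]
tool_rot: [[0.041, -0.999, -0.001], [-0.999, -0.041, -0.001], [0.001, 0.001, -1.0]]
force: [-0.0, -0.6, -0.7]
grip_width: 0.0008
```

```bash
python3 - <<'E'
from h import *
o=arm.get_obs();print(o['ee_pos'],o['force'])
a=[]
for n in('side','top'):
    d=cap(n,n+'6'); P=pts(d); h=cv2.cvtColor(d['image'],cv2.COLOR_BGR2HSV)
    for nm,lo,hi,A in(('y',(25,120,100),(35,255,255),30),('o',(5,150,100),(18,255,255),8)):
        m=cv2.inRange(h,lo,hi); k,l,s,c=cv2.connectedComponentsWithStats(m)
        for i in range(1,k):
            q=P[l==i]; md=np.median(q,0)
            if s[i,4]>A and .4<md[0]<.75 and abs(md[1])<.2: print(n,nm,c[i].round(),md.round(4))
    y,x=(100,220) if n=='side' else (135,220)
    a.append(cv2.resize(d['image'][y:y+130 if n=='top' else y+220,x:x+200],None,fx=3,fy=2.6 if n=='side' else 3))
    cv2.imwrite(f'pics/{n}6z.png',a[-1])
E
```

```text
[0.61581589 0.26715499 0.34894827] [-0.01174375 -0.61644281 -0.70946205]
side y [333. 203.] [ 0.5328 -0.0618  0.1227]
side y [331. 226.] [0.5295 0.0885 0.1551]
top y [343. 218.] [ 0.5314 -0.0679  0.1216]
top y [292. 220.] [0.526  0.085  0.1534]
top o [301. 184.] [0.6177 0.0508 0.2533]
```

View pics/top6z.png

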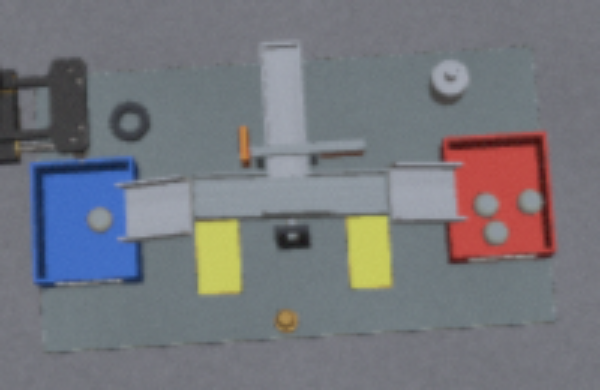

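View pics/side6z.png

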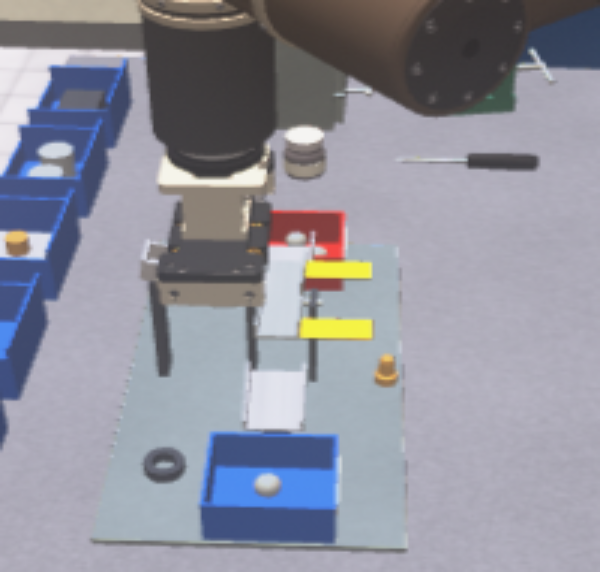

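All three balls are in the red bin. I'll clear the side camera's view and re-measure the tab travel.

Request:
send_rows(gripper=[-1,-1,-1,-1,-1,-1,-1,-1,-1,-1], linear=[[0,4,-3],[0,8,-3],[0,12,-3],[0,16,-3],[-4,18,-3],[-8,18,-3],[-12,18,-3],[-15,18,-3],[-15,18,-3],[-15,18,-3]], twist=[0,0,0,0,0,0,0,0,0,0])

```text
clock: 10.55
ee_pos: [0.4304, 0.409, 0.3791]
tool_rot: [[0.04, -0.999, -0.0], [-0.999, -0.04, -0.001], [0.001, 0.0, -1.0]]
force: [0.2, -1.0, 0.6]
grip_width: 0.0004
```

```bash
python3 - <<'E'
from h import *
for n,t in(('side','7'),('top','7')):
    cap(n,n+t)
for n in('side0','side3','side7','top0','top3','top7'):
    d=dict(np.load(n+'.npz')); P=pts(d); h=cv2.cvtColor(d['image'],cv2.COLOR_BGR2HSV)
    m=cv2.inRange(h,(3,120,60),(18,255,255))>0
    q=P[m]; q=q[(q[:,0]>.58)&(q[:,0]<.66)&(abs(q[:,1])<.15)&(q[:,2]>.22)&(q[:,2]<.27)]
    print(n,len(q),q.mean(0).round(4) if len(q) else '',np.percentile(q,[5,95],0).round(3) if len(q) else '')
cv2.imwrite('pics/s7.png',dict(np.load('side7.npz'))['image'])
E
```

```text
side0 107 [0.6231 0.1092 0.2395] [[0.611 0.105 0.222]
 [0.637 0.113 0.254]]
side3 107 [0.6233 0.1094 0.24  ] [[0.611 0.106 0.223]
 [0.637 0.112 0.255]]
side7 105 [0.6241 0.0565 0.2397] [[0.61  0.053 0.221]
 [0.637 0.06  0.255]]
top0 37 [0.6204 0.1033 0.2488] [[0.605 0.101 0.232]
 [0.634 0.108 0.258]]
top3 0  
top7 32 [0.6207 0.0511 0.2527] [[0.608 0.048 0.244]
 [0.635 0.054 0.259]]
```

View pics/s7.png

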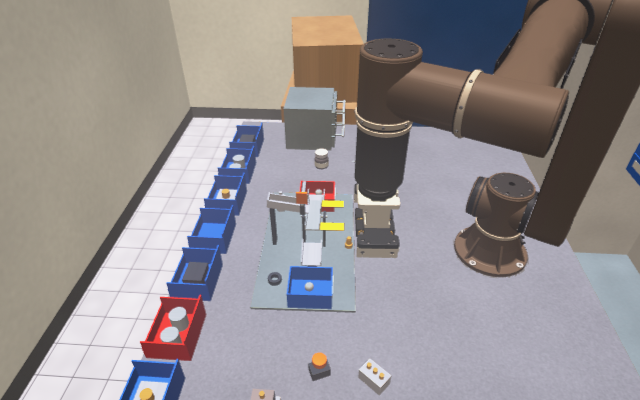

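The camera puts tab travel at about 52.5 mm, against the 55 mm stated. The stop force was clear, but I have time, so I'll press the tab against its stop once more, now without balls, to rule out a jam.

Request:
send_rows(gripper=[-1,-1,-1,-1,-1,-1,-1,-1,-1,-1,-1,-1,-1,-1,-1], linear=[[4,0,0],[8,-2,0],[12,-6,0],[16,-10,0],[20,-14,0],[24,-17,0],[26.5,-17.7,0],[26.5,-17.7,0],[26.5,-17.7,4],[26.5,-17.7,8],[26.5,-17.7,12],[26.5,-17.7,14],[26.5,-17.7,15],[26.5,-17.7,15],[26.5,-17.7,15]], twist=[0,0,0,0,0,0,0,0,0,0,0,0,0,0,0])

```text
clock: 12.15
ee_pos: [0.6184, 0.1517, 0.2313]
tool_rot: [[0.04, -0.999, 0.002], [-0.999, -0.04, 0.001], [-0.001, -0.002, -1.0]]
force: [0.1, 0.4, 0.0]
grip_width: 0.0007
```

Request:
send_rows(gripper=[-1,-1,-1,-1,-1,-1,-1,-1,-1,-1,-1], linear=[[2,0,0],[4,0,0],[6,0,0],[7,0,0],[7.5,0,0],[7.8,0,0],[8.1,0,0],[8.3,0,0],[8.5,0,0],[8.7,0,0],[8.7,0,0]], twist=[0,0,0,0,0,0,0,0,0,0,0])

```text
clock: 13.25
ee_pos: [0.6213, 0.0719, 0.2301]
tool_rot: [[0.043, -0.999, 0.002], [-0.999, -0.043, 0.009], [-0.009, -0.003, -1.0]]
force: [-8.0, 26.9, 7.5]
grip_width: 0.0001
```

It stopped at the same place (y=0.072) with 27 N, so this is the real stop. I'll withdraw and do a final check.

Request:
send_rows(gripper=[-1,-1,-1,-1,-1,-1,-1,-1,-1,-1,-1,-1,-1], linear=[[-1,0,0],[-4,0,0],[-7,0,0],[-9,0,-3],[-9,0,-7],[-9,3,-12],[-9,7,-14],[-11,11,-15],[-15,15,-15],[-19,17,-15],[-23,17,-15],[-23,17,-15],[-23,17,-15]], twist=[0,0,0,0,0,0,0,0,0,0,0,0,0])

```text
clock: 14.55
ee_pos: [0.4415, 0.2889, 0.3792]
tool_rot: [[0.043, -0.999, -0.0], [-0.999, -0.043, -0.001], [0.001, 0.0, -1.0]]
force: [-0.1, 0.1, 0.6]
grip_width: 0.0003
```

```bash
python3 - <<'E'
from h import *
for n in('side','top'):
    d=cap(n,n+'8'); P=pts(d); h=cv2.cvtColor(d['image'],cv2.COLOR_BGR2HSV)
    m=cv2.inRange(h,(3,120,60),(18,255,255))>0
    q=P[m]; q=q[(q[:,0]>.58)&(q[:,0]<.66)&(abs(q[:,1])<.15)&(q[:,2]>.22)&(q[:,2]<.27)]
    print(n,'tab',q.mean(0).round(4))
    m=cv2.inRange(h,(25,120,100),(35,255,255))>0
    q=P[m]
    for s in(1,-1): print('pad',np.median(q[(q[:,1]*s>0)&(abs(q[:,1])<.15)],0).round(4))
cv2.imwrite('pics/top8z.png',cv2.resize(d['image'][80:310,50:500],None,fx=1.7,fy=1.7))
o=arm.get_obs();print(o['clock'],o['ee_pos'],np.abs(o['joint_vel']).max())
E
```

```text
side tab [0.6242 0.0561 0.2395]
pad [0.5308 0.0892 0.1553]
pad [ 0.533  -0.0619  0.1225]
top tab [0.6207 0.0511 0.2527]
pad [0.526  0.0849 0.1544]
pad [ 0.5314 -0.0676  0.1213]
14.65 [0.4421188  0.28753337 0.37949415] 0.01884249851898611
```

View pics/top8z.png

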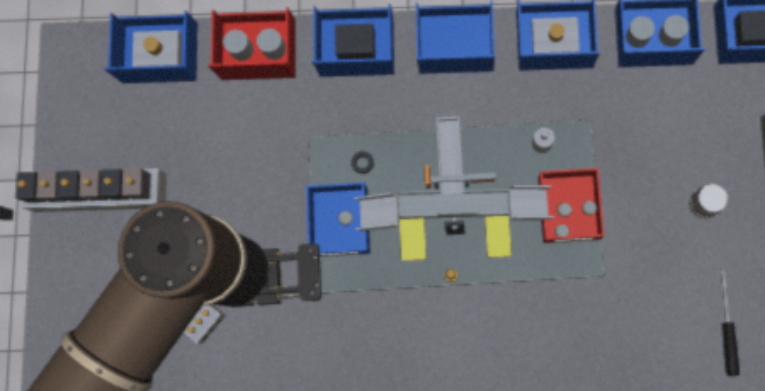

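The top view shows three balls in the red bin around (575,215), one in the blue bin at (345,217), and the visible bystanders unmoved. The arm is clear of everything, so I'm handing in.

```bash
python3 -c "
from workcell import arm
print(arm.close_job())"
```

```text
the job is handed in; nothing more can be done
None
```

The job is done and handed in after about 14.7 s. All three balls rolled into the red bin, and only the ball that was already there is in the blue bin.

- **Gate:** I pressed the raised red-side pad down with closed fingers until it hit its stop at about 24 N. Its top measured z = 0.123 m before I touched the shutter, and 0.121–0.123 m at the end.
- **Shutter:** I then pushed the orange tab along -y until it hit its stop at about 23 N. A second push, with the balls gone, stopped at the same place at about 27 N.
- **Surroundings:** In the last top view the loose things that could be seen looked unmoved. The arm hid the knob valve in that view, but it was in place in an earlier side view. The arm was clear of everything.

**One disagreement:** the cameras put the tab's travel at 52–53 mm, against the stated 55 mm. I put this down to depth and calibration error, or to a start position not quite at zero, because both pushes ended hard at the same point.

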